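Seat a tapered polishing wheel in a sprung spindle

ROBOT

A 7-joint arm with a two-finger parallel gripper is mounted at the origin on the work surface. World frame = base frame: x ahead of the robot, y to its left, z up, the work surface at z = 0. Lengths are in m, angles in rad, forces in N, time in s.
With the tool pointing down it reaches from about 0.425 to 0.875 m from the base axis. Payload 8.4 kg.
Tool frame: the origin (TCP) lies between the finger pads; the fingertips stand 25 mm ahead of it and the grasp point (between the pads) lies 6 mm ahead of it (r.tcp_to_tips is the distance from the TCP to the fingertips, in m); z points along the fingers, y is the direction in which the jaws open and shut (so a half turn about z gives the same grasp; the last joint's range is limited). The gripper opens to 85 mm and grips with 20 to 120 N. Pads are 22 mm wide; open, the fingers measure 114 mm over their backs; the gripper's body (76 mm by 85 mm) begins 54 mm behind the grasp point. The pads swing forward as they close: fully open they stand 13 mm farther back than shut.
Start: joints at [1.099, 0.333, 0.04, 1.465, -0.013, 1.343, -0.059], TCP at [0.237, -0.605, 0.256] pointing down, gripper open.
Joint ranges: [-2.58, 2.58], [-0.38, 2.09], [-1.3, 1.39], [0.25, 2.4], [-1.5, 4.64], [0.08, 2.09], [-2.65, 2.65]. Speed limits (rad/s): [2.22, 2.22, 2.79, 2.79, 3.14, 3.14, 3.14].

INTERFACE

Orientations are given as a rotation vector (axis times angle).
In Python, from plant import r gives the robot as it stands.
- The arm moves only by the shell command python3 -m crank 'ROWS' [OPENING]. ROWS is JSON, a list that holds one entry, the list of rows, each a list of 6 numbers: the shift along the tool's x, y, z in units of 50 mm (1.0 is 50 mm), then the turn, a rotation vector about the tool's x, y, z in units of 5 degrees (1.0 is 5 degrees). In form: [[[dx, dy, dz, ax, ay, az], ...]]. A call has 1 to 8 rows; each row shifts and turns the pose as measured when the row begins, along the tool's axes as they then stand; what a row does not reach is not made up. A row lasts 1/10 s, in which the tool goes at most 50 mm and 8.59 degrees, less where a joint would pass 70% of its speed; a pose out of reach is approached as far as the arm can. A call is refused whole if a number of a shift passes 1 or a number of a turn 1, either way. A call with a gripper value outside its range is refused whole. OPENING is the finger opening in mm, from 0 to 85.4, set as the call begins (- or left out, the last holds). The fingers move at their own pace and stop on an object; the grip force is fixed at half the most. Time passes only in rows, so rows that do not move let the fingers close. It gives the time, the measured TCP pose, the force and the opening at its end, in the units of the state.
- r.sense(): the state, without advancing time (a new reading comes with each control period).
- r.snapshot(name): name is "scene" or "top"; returns a dict with "color" (400x640x3 uint8, red, green, blue), "fovy" (degrees; the focal length in pixels is half the picture's height over the tangent of half this angle, whatever the lens; pixels are square), "cx", "cy" (the principal point, pixels), "extrinsics" (4x4, takes a point from camera to world coordinates). Camera axes: x right, y up, looking along -z (the intrinsics and any distortion apply to the point x, -y, -z); pixel columns grow to the right and rows downward; lengths in m; the calibration is good to about 2 mm. A picture is of the moment at which its call begins. There is no depth.
- r.sign_off(): hands the job in, once; it reports no verdict.
Trained networks look in a picture, given as the dict that the camera call returned (one of the last four; its "shot" number tells which), for a name from the list of things; names that differ only in an ending like _2 or _b are one class to them, and where a whole thing is asked for, a point or a joint stands for the part that bears it (a point fixed in the world has none). Each returns a list of dicts, best first, with "score" (0 to 1); they miss things now and then, are a little off and sometimes report something else, mostly with a low value. They report only what shows in the picture. A call takes as long as a camera call. They do not tell look-alikes from the thing itself.
- r.recognise(picture, label): "location" ([x, y, z] in m, in world coordinates, good to about 4 mm: the middle of the surface that is visible of it).
- r.outline_of(picture, label): "region" (400x640 bool, what is visible of it).
The state is a dict: "time": time; "joint_pos": joint angles; "qvel": joint speeds; "effort": joint torques, N m; "position": TCP position; "tool_rot": TCP orientation; "ft_force": force on the tool from outside, world axes, zero at the start; "moment": the same for the moment, N m; "width": opening from 0.0 (shut) to 1.0 (fully open).
Only numpy, scipy, OpenCV 4.12 (cv2) and the standard library are available. Lean on these libraries where they do the work, as an engineer would, in place of code of your own. Each camera call takes 0.05 s, during which the arm holds its last target.

TASK

Take the wide, thin white polishing wheel out of the wooden rack and fit it to the polishing head: lower its tapered shank into the upright sprung spindle and turn it back and forth under light pressure until its tang drops into the hidden slot and the taper goes in. Then press it gently fully home until the sprung spindle itself dips about 5 mm, hold it there for a moment, let go, and leave it sitting upright in the spindle; leave the other things alone.

Things in the scene. Friction and masses are not known exactly. Their poses are not given: they have to be found in the camera images.
- wheel_center (a point): the polishing tool to fit: 106 mm tall, about 0.3 kg, upright. Tapered steel shank below, a thin white disc (68 mm across, 10 mm thick), on top a round metal neck to grip (26 mm across, 46 mm tall). Point: on the axis half-way up, 53 mm below the neck's top, 7 mm below the disc's top face. z up. Starts with the disc lying on the rack, the shank hanging in a hole
- wheel_tang (a point): foot of that tool's shank, on its axis, 53 mm below wheel_center: a flat tang 22 mm long (along x), 8 mm wide, 8 mm tall; above it the taper, 24 mm across growing to 45 mm over 42 mm, up to the disc. A black line over the neck's top also runs along x. The tang fits either way round
- drum_center (a point): another polishing tool in the rack's other hole, to be left alone: same shank and neck, but a narrower, thicker white drum (55 mm across, 28 mm thick). Point: on its axis half-way up its 124 mm. Which hole holds which tool varies
- rack: wooden rack block fixed to the bench, 90 mm (x) by 190 mm (y) by 58 mm tall, with two 50 mm holes at y = +48 and -48 mm; origin at the centre of its underside
- head: green polishing head fixed to the bench: base 30 mm high, x = -65 to +105 mm, 120 mm wide; round housing 86 mm across, 82 mm high, about its z axis; grey motor behind it at +x, 84 mm high. A white index line on the base, on the -x side, runs along its x axis. Origin on the spindle axis at the bench
- spindle_mouth (a point): centre of the mouth of the steel spindle standing up out of the housing, 98 mm above the bench when not pressed. Bore 43.5 mm across at the mouth, tapering like the shank to 24 mm at 39 mm down. Axes as the head's; goes down with the spindle when pressed. Fully home, wheel_center is 6 mm above this point and the gap between disc and mouth is 3 mm
- spindle_floor (a point): centre of the bore's floor, 41 mm below the mouth, axes as the head's. A 10 mm wide slot for the tang crosses it; its direction is not measured: within 40 degrees either side of the head's x axis. If the tang is not within about 5 degrees of it, the tool stops 6 mm too high, loose in the taper. The slotted part turns stiffly (0.12 N m)
- spindle (a joint): how far the sprung spindle is pressed down, in m: 0 up, 0.012 at its lower stop. It is preloaded: with the tool in it, it begins to give at about 5 N of push beyond the tool's own weight and then yields with 0.7 N more per mm; beyond the lower stop it is rigid. It is also damped (about 1 N per 10 mm/s), so move it slowly
- oil_bottle: amber oil bottle, 44 mm in diameter, 100 mm tall, origin at the centre of its underside; a bystander
- dish: open aluminium dish, 70 by 90 by 18 mm, origin at the centre of its underside; a bystander
- brush: small bench brush lying flat, a bystander
Things that resemble listed ones, but are neither listed nor needed, are in the scene too. What is meant by the head is not orange, and is the larger of those in its own colour. Leave any yellow look-alike of the part that bears wheel_center alone.

How it is judged:
On the way, in this order (a step that is already met when the one before it is completed fails the run):
1. the wheel is lifted clear of the rack (height (world z) of wheel_center above 0.1 m), for 0.1 s.
2. the wheel is fully home in the taper (within 2.5 mm) and the spindle is pressed down more than 2.5 mm (z of wheel_center in the frame of spindle_mouth below 0.0085 m and horizontal distance between wheel_center and spindle_mouth below 0.002 m and angle between wheel_center's own z axis and vertical below 0.04 rad and value of joint spindle above 0.0025 m), for 0.25 s.
At the end, for the whole second after the job is handed in: the wheel sits at rest in the spindle: wheel_center less than 8.5 mm above spindle_mouth (6 mm when fully home), within 2 mm of its axis, upright within 0.04 rad; the spindle is up again (joint below 2 mm); nothing is touched (z of wheel_center in the frame of spindle_mouth below 0.0085 m and horizontal distance between wheel_center and spindle_mouth below 0.002 m and angle between wheel_center's own z axis and vertical below 0.04 rad and value of joint spindle below 0.002 m and linear speed of wheel below 0.02 m/s).
It fails at once if the wheel is forced: more than 35 N between the wheel and the polishing head (contact force between wheel and head above 35 N).
It fails at once if the robot strikes the head (contact force between the arm and head above 5 N).
It fails at once if the other tool is disturbed (moved over 15 mm) (distance of drum_center from where it was at the start of the episode above 0.015 m).
It fails at once if a bystander is moved over 30 mm (distance of any of oil_bottle, dish, brush from where it was at the start of the episode above 0.03 m).
It also fails if it takes over 61 s, if anything falls off the work surface, if the arm or the gripper's body presses on something with over 40 N, if the wrist force passes 120 N, or if a joint passes its speed limit or range.

## Working session

There is one attempt and no reset: what is moved stays moved. The work goes in short steps, Python scripts to look and compute and a shell command to move; the robot and the scene stay as the last step left them, time stands still between calls to the robot, and variables do not carry over. Pictures are saved under pics/ and viewed, and the job is handed in when it is done.

```bash
ls; mkdir -p pics
python3 - <<'E'
from plant import r
import cv2,numpy as np
s=r.sense();print({k:np.round(v,3) for k,v in s.items()})
for n in("scene","top"):
    p=r.snapshot(n);cv2.imwrite(f"pics/{n}0.png",p["color"][:,:,::-1]);print(n,p["fovy"],p["cx"],p["cy"],np.round(p["extrinsics"],4).tolist(),[k for k in p])
    for l in("wheel_center","drum_center","head","rack","spindle_mouth","oil_bottle","dish","brush"):
        print(l,[(np.round(d["location"],3).tolist(),round(d["score"],2)) for d in r.recognise(p,l)])
E
```

```text
pics
{'time': np.float64(0.0), 'joint_pos': array([ 1.099,  0.334,  0.04 ,  1.466, -0.013,  1.343, -0.059]), 'qvel': array([ 0.   ,  0.001,  0.   , -0.   , -0.   ,  0.002,  0.   ]), 'effort': array([-0.0000e+00, -6.5855e+01,  1.3660e+00, -4.0556e+01,  1.7000e-02,
        1.3000e-02,  0.0000e+00]), 'position': array([ 0.237, -0.605,  0.255]), 'tool_rot': array([-3.086e+00, -5.820e-01,  1.000e-03]), 'ft_force': array([ 0.036, -0.688,  0.989]), 'moment': array([-0.017, -0.001, -0.008]), 'width': np.float64(1.002)}
scene 53.51574941539156 320.36019756684453 202.95585887909428 [[-0.1746, -0.8404, 0.5131, 0.9859], [0.9846, -0.1485, 0.0918, 0.0988], [-0.001, 0.5212, 0.8534, 0.8205], [0.0, 0.0, 0.0, 1.0]] ['color', 'fovy', 'cx', 'cy', 'extrinsics', 'shot']
wheel_center [([0.574, -0.224, 0.073], 0.91), ([0.607, -0.348, 0.062], 0.55), ([0.477, 0.374, 0.006], 0.22)]
drum_center [([0.575, -0.131, 0.084], 0.96)]
head [([0.601, 0.112, 0.073], 0.95), ([0.409, -0.062, 0.07], 0.81), ([0.388, 0.194, 0.053], 0.66)]
rack [([0.6, -0.173, 0.055], 0.72)]
spindle_mouth [([0.348, -0.074, 0.088], 0.95), ([0.5
[... 281 characters left out ...]
2098 321.44385657206334 200.83197261725275 [[0.0249, 0.9955, -0.0918, 0.4441], [-0.9992, 0.022, -0.033, -0.007], [-0.0308, 0.0925, 0.9952, 1.1185], [0.0, 0.0, 0.0, 1.0]] ['color', 'fovy', 'cx', 'cy', 'extrinsics', 'shot']
wheel_center [([0.574, -0.226, 0.07], 0.86)]
drum_center [([0.558, -0.128, 0.088], 0.78)]
head [([0.373, -0.075, 0.075], 0.98), ([0.569, 0.106, 0.074], 0.82), ([0.36, 0.194, 0.053], 0.73)]
rack [([0.554, 0.104, 0.089], 0.59), ([0.56, -0.172, 0.06], 0.58)]
spindle_mouth [([0.344, 0.2, 0.058], 0.84), ([0.35, -0.075, 0.092], 0.83), ([0.555, 0.101, 0.092], 0.79)]
oil_bottle [([0.752, -0.003, 0.067], 0.8)]
dish [([0.476, 0.37, 0.002], 0.98)]
brush [([0.728, -0.219, 0.02], 0.92)]
```

View pics/scene0.png

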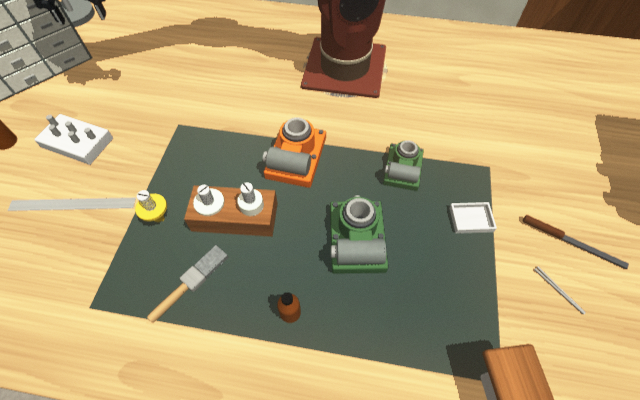

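View pics/top0.png

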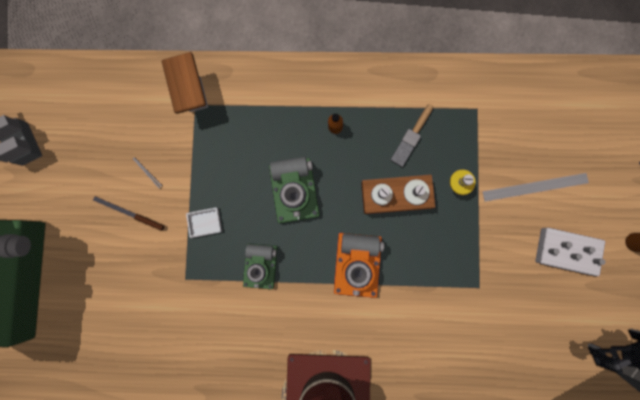

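Candidates for the wheel are the white wide disc at scene (208,203), the white narrower drum at (250,203), and the yellow look-alike at (150,207). For the head they are the large green one (358,220), the small green one (407,155) and the orange one (297,140). I choose the wide, thin white disc and the large green head, and will check them in a close crop.

Run:
```python
import cv2
a=cv2.imread("pics/scene0.png");b=cv2.imread("pics/top0.png")
c=cv2.resize(a[170:240,130:290],None,fx=5,fy=5,interpolation=cv2.INTER_CUBIC);cv2.imwrite("pics/c1.png",c[:, :800])
c=cv2.resize(a[180:280,310:410],None,fx=6,fy=6,interpolation=cv2.INTER_CUBIC);cv2.imwrite("pics/c2.png",c)
d=cv2.resize(b[165:225,355:440],None,fx=8,fy=8,interpolation=cv2.INTER_CUBIC);cv2.imwrite("pics/c3.png",d)
d=cv2.resize(b[150:230,260:330],None,fx=7,fy=7,interpolation=cv2.INTER_CUBIC);cv2.imwrite("pics/c4.png",d)
```

```text
(no output)
```

View pics/c1.png

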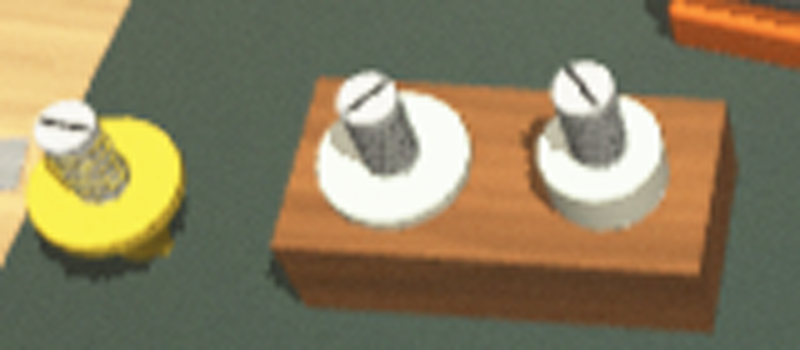

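View pics/c2.png

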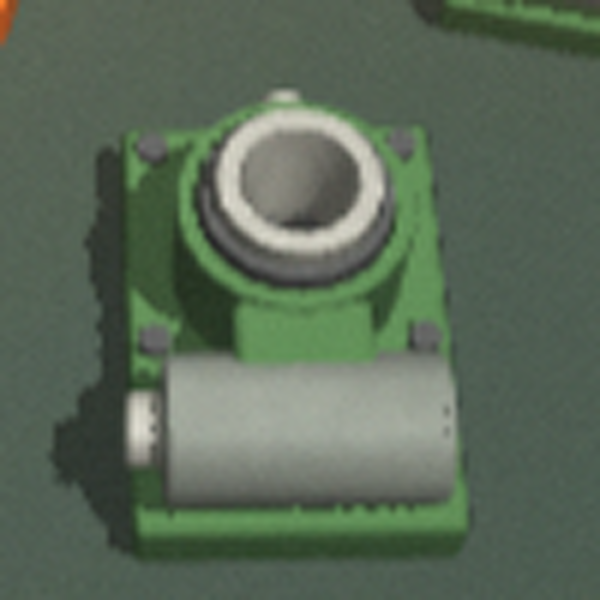

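View pics/c3.png

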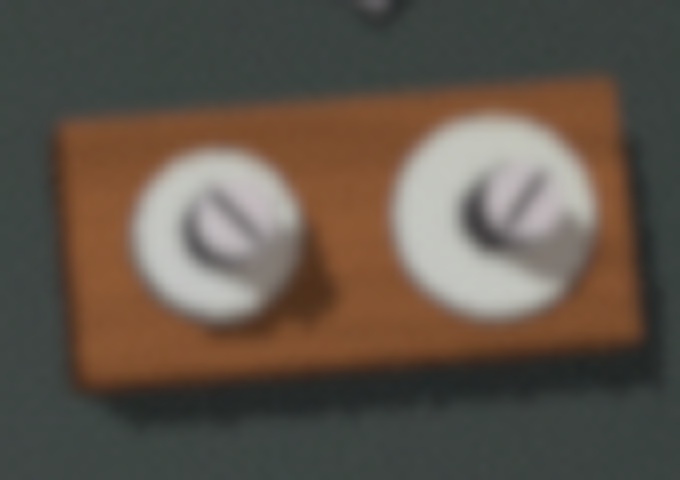

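View pics/c4.png

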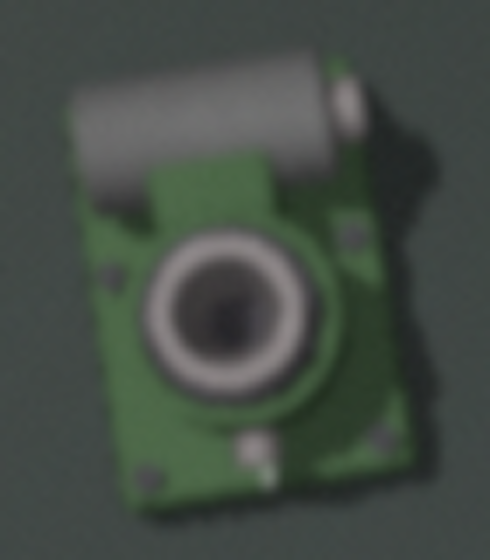

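The crops confirm the choice. The wide thin white disc is the wheel (top-down right in the rack, scene ~(208,202)), with its neck top at ~(204,189), and the large green head's mouth is at ~(360,212). Next I measure by back-projecting contours onto known heights.

```bash
cat > h.py <<'E'
import numpy as np,cv2
from scipy.optimize import least_squares
def ray(p,uv):
    f=p["color"].shape[0]/2/np.tan(np.radians(p["fovy"])/2)
    uv=np.atleast_2d(uv).astype(float)
    d=np.c_[(uv[:,0]-p["cx"])/f,-(uv[:,1]-p["cy"])/f,-np.ones(len(uv))]
    E=np.array(p["extrinsics"]);return E[:3,3],d@E[:3,:3].T
def back(p,uv,z):
    o,d=ray(p,uv);return o+d*((z-o[2])/d[:,2])[:,None]
def proj(p,X):
    f=p["color"].shape[0]/2/np.tan(np.radians(p["fovy"])/2)
    E=np.array(p["extrinsics"]);c=(np.atleast_2d(X)-E[:3,3])@E[:3,:3]
    return np.c_[p["cx"]+f*c[:,0]/-c[:,2],p["cy"]-f*c[:,1]/-c[:,2]]
def circ(P):
    g=least_squares(lambda q:np.hypot(P[:,0]-q[0],P[:,1]-q[1])-q[2],[*P[:,:2].mean(0),.03],loss="soft_l1",f_scale=.001)
    return g.x,np.std(g.fun)
def hull(m):
    cs=cv2.findContours(m.astype(np.uint8),cv2.RETR_EXTERNAL,cv2.CHAIN_APPROX_NONE)[0]
    return max(cs,key=cv2.contourArea)[:,0,:]
E
python3 - <<'E'
from plant import r
from h import *
import pickle
P={}
for n in("scene","top"):
    p=r.snapshot(n);P[n]=p
    # project nominal overlay guess circles
    for l in("wheel_center","head","rack"):
        o=r.outline_of(p,l)
        for d in o[:3]:
            v,u=np.nonzero(d["region"]);print(n,l,round(d["score"],2),u.min(),u.max(),v.min(),v.max(),d["region"].sum())
        P[n+l]=[d["region"] for d in o]
pickle.dump(P,open("P.pkl","wb"))
E
```

```text
scene wheel_center 0.82 136 166 190 222 808
scene wheel_center 0.67 194 223 184 214 701
scene head 0.92 263 325 117 186 3135
scene head 0.74 330 387 195 272 3936
scene head 0.57 384 422 140 189 1538
scene rack 0.74 185 277 185 235 2618
top wheel_center 0.76 404 428 178 203 512
top wheel_center 0.68 450 473 170 193 461
top wheel_center 0.2 361 434 175 213 1604
top head 0.68 280 305 182 207 533
top head 0.67 269 318 157 222 2576
top head 0.65 243 277 243 288 1374
top rack 0.74 361 434 175 213 1621
```

```bash
cat >> h.py <<'E'
from scipy.ndimage import map_coordinates,gaussian_filter
from scipy.optimize import minimize
def edge_score(p,chan,x,y,R,z,sgn,arc=None,n=90):
    t=np.linspace(0,2*np.pi,n,endpoint=False) if arc is None else np.linspace(*arc,n)
    C=np.c_[x+R*np.cos(t),y+R*np.sin(t),0*t+z];k=.0025
    Ci=np.c_[x+(R-k)*np.cos(t),y+(R-k)*np.sin(t),0*t+z];Co=np.c_[x+(R+k)*np.cos(t),y+(R+k)*np.sin(t),0*t+z]
    a=proj(p,Ci);b=proj(p,Co)
    g=lambda q:map_coordinates(chan,[q[:,1],q[:,0]],order=1)
    d=sgn*(g(a)-g(b));return np.clip(d,-20,120).mean()
def fitcirc(ps,chans,x0,y0,R,z,sgn,rng=.012,fitR=False):
    def f(q):return -sum(edge_score(p,c,q[0],q[1],q[2] if fitR else R,z,sgn) for p,c in zip(ps,chans))
    best=min((f((x,y,R)),x,y) for x in np.arange(x0-rng,x0+rng,.001) for y in np.arange(y0-rng,y0+rng,.001))
    q0=[best[1],best[2]]+([R] if fitR else [])
    m=minimize(f,q0,method="Nelder-Mead",options=dict(initial_simplex=[q0]+[list(np.array(q0)+.001*np.eye(len(q0))[i]) for i in range(len(q0))],xatol=1e-5))
    return m.x,-m.fun
E
python3 - <<'E'
from h import *
import pickle
P=pickle.load(open("P.pkl","rb"))
for n in("scene","top",None):
    ps=[P[n]] if n else [P["scene"],P["top"]]
    G=[cv2.cvtColor(p["color"],cv2.COLOR_RGB2GRAY).astype(float) for p in ps]
    Bl=[p["color"][:,:,2].astype(float) for p in ps]
    f=lambda *a,**k:(lambda o:(np.round(o[0]*1000,1),round(o[1],1)))(fitcirc(ps,*a,**k))
    print(n)
    print(" disc68",f(Bl,.57,-.225,.034,.068,1))
    print(" disc59",f(Bl,.57,-.225,.034,.058,1))
    print(" necktop",f(G,.57,-.225,.013,.114,1))
    print(" bore",f(G,.555,.105,.02175,.098,-1,fitR=True))
    print(" mouth outer",f(G,.555,.105,.030,.098,1,fitR=True))
    print(" housing",f(G,.555,.105,.043,.082,1))
E
```

```text
scene
 disc68 (array([ 571.5, -229.3]), np.float64(104.4))
 disc59 (array([ 566.5, -234.1]), np.float64(102.8))
 necktop (array([ 570.7, -230.1]), np.float64(94.4))
 bore (array([553. , 105.1,  21.4]), np.float64(88.0))
 mouth outer (array([553.1, 105.1,  29. ]), np.float64(90.5))
 housing (array([552.6, 105.1]), np.float64(30.4))
top
 disc68 (array([ 572.2, -228.8]), np.float64(76.5))
 disc59 (array([ 573.4, -231. ]), np.float64(74.5))
 necktop (array([ 577.6, -236.6]), np.float64(24.6))
 bore (array([555.1, 106.6,  20.2]), np.float64(45.2))
 mouth outer (array([554.6, 105.7,  29.6]), np.float64(43.6))
 housing (array([565.6, 118.9]), np.float64(12.7))
None
 disc68 (array([ 572. , -229.2]), np.float64(180.1))
 disc59 (array([ 567.9, -233.4]), np.float64(136.7))
 necktop (array([ 571. , -229.9]), np.float64(114.1))
 bore (array([553.4, 105.5,  21.1]), np.float64(126.6))
 mouth outer (array([553.4, 105.3,  29.2]), np.float64(130.8))
 housing (array([553.1, 105.3]), np.float64(37.2))
```

Run:
```python
from h import *
import pickle
P=pickle.load(open("P.pkl","rb"))
def seg(p,ch,A,B,nrm,z,k=.003):
    t=np.linspace(.03,.97,60)[:,None];Q=A+(B-A)*t
    f=lambda Q:(lambda q:map_coordinates(ch,[q[:,1],q[:,0]],order=1))(proj(p,np.c_[Q,np.full(len(Q),z)]))
    return np.clip(f(Q-nrm*k)-f(Q+nrm*k),-20,60).mean()
def yaw(ps,chs,c,poly,z,edges,rng):
    best=[]
    for a in np.radians(np.arange(*rng)):
        R=np.array([[np.cos(a),-np.sin(a)],[np.sin(a),np.cos(a)]])
        for dx in np.arange(-.005,.0051,.001):
            for dy in np.arange(-.005,.0051,.001):
                V=np.array(poly)@R.T+c+[dx,dy];s=0
                for i in edges:
                    A,B=V[i],V[(i+1)%4];d=(B-A)/np.linalg.norm(B-A);n=np.array([d[1],-d[0]])
                    s+=sum(seg(p,ch,A,B,n,z) for p,ch in zip(ps,chs))
                best.append((s,np.degrees(a),dx,dy))
    return [np.round(b,3) for b in sorted(best)[::-1][:3]]
for n in("scene","top"):
    p=P[n];c=p["color"].astype(float);g=c[:,:,1]-c[:,:,2]   # green minus blue
    poly=[(-.065,-.06),(.105,-.06),(.105,.06),(-.065,.06)]
    print(n,"head",yaw([p],[g],np.array([.5535,.1053]),poly,.03,[0,2,3],(-25,25,1)))
    g=c[:,:,0]-c[:,:,2]
    poly=[(-.045,-.095),(.045,-.095),(.045,.095),(-.045,.095)]
    print(n,"rack",yaw([p],[g],np.array([.57,-.18]),poly,.058,[0,1,2,3],(-15,15,1)))
p=P["scene"];g=cv2.cvtColor(p["color"],cv2.COLOR_RGB2GRAY).astype(float)
# line on neck top: darkest diameter
for ctr,nm in(((.571,-.2297),"wheel"),):
    S=[]
    for a in np.arange(0,180,2):
        d=np.array([np.cos(np.radians(a)),np.sin(np.radians(a))]);t=np.linspace(-.010,.010,41)[:,None]
        for o in np.arange(-.002,.0021,.0005):
            q=proj(p,np.c_[np.array(ctr)+d*t+o*np.array([-d[1],d[0]]),np.full(41,.114)])
            S.append((map_coordinates(g,[q[:,1],q[:,0]],order=1).mean(),a,o))
    print(nm,sorted(S)[:5])
```

```text
scene head [array([59.66, 11.  ,  0.  ,  0.  ]), array([5.9517e+01, 1.1000e+01, 1.0000e-03, 0.0000e+00]), array([ 5.8648e+01,  1.1000e+01, -1.0000e-03,  0.0000e+00])]
scene rack [array([ 2.17284e+02,  6.00000e+00, -4.00000e-03, -3.00000e-03]), array([ 2.16959e+02,  6.00000e+00, -4.00000e-03, -2.00000e-03]), array([ 2.15582e+02,  6.00000e+00, -4.00000e-03, -1.00000e-03])]
top head [array([42.548, 11.   ,  0.   ,  0.   ]), array([42.217, 12.   ,  0.   ,  0.   ]), array([4.2071e+01, 1.1000e+01, 1.0000e-03, 0.0000e+00])]
top rack [array([ 2.03002e+02,  6.00000e+00, -3.00000e-03, -1.00000e-03]), array([ 2.0181e+02,  6.0000e+00, -4.0000e-03, -1.0000e-03]), array([ 2.0121e+02,  6.0000e+00, -3.0000e-03,  0.0000e+00])]
wheel [(np.float64(145.85837733505014), np.int64(146), np.float64(0.001)), (np.float64(146.00392375168983), np.int64(148), np.float64(0.001)), (np.float64(147.04224158962842), np.int64(144), np.float64(0.001)), (np.float64(147.4098792933369), np.int64(150), np.float64(0.001)), (np.float64(149.33965119129417), np.int64(142), np.float64(0.001))]
```

Wheel axis ≈ (0.571,-0.230), line at ≈147° (≡ −33°). Spindle axis ≈ (0.5535,0.105), head yaw ≈ 11°. I plan to grasp with tool x at yaw ≈57°, since the slot search then needs +4…+84° of turn, centred in joint 7's range. First I move above the wheel.

```bash
python3 -m crank '[[[0.8,-0.41,0,0,0,0],[0.8,-0.41,0,0,0,0],[0.8,-0.41,0,0,0,0],[0.8,-0.41,0,0,0,0],[0.8,-0.41,0,0,0,0],[0.8,-0.41,0,0,0,0],[0.8,-0.41,0,0,0,0],[0.8,-0.41,0,0,0,0]]]'
python3 -m crank '[[[0,0,0,0,0,-1],[0,0,0,0,0,-1],[0,0,0,0,0,-1],[0,0,0,0,0,-1],[0,0,0,0,0,-1],[0,0,0,0,0,-1],[0,0,0,0,0,-1],[0,0,0,0,0,0]]]'
cat >> h.py <<'E'
from scipy.spatial.transform import Rotation as Ro
def plan(r,tgt=None,yaw=None):
    """print state and tool-axis shift (units) to bring TCP to tgt, and tilt/yaw error in units"""
    s=r.sense();R=Ro.from_rotvec(s["tool_rot"]).as_matrix()
    yw=np.degrees(np.arctan2(R[1,0],R[0,0]))
    print("t %.2f pos %s yaw %.2f j7 %.2f F %s M %s w %.3f"%(s["time"],np.round(s["position"]*1000,1),yw,s["joint_pos"][6],np.round(s["ft_force"],1),np.round(s["moment"],2),s["width"]))
    zt=R[:,2];print(" tilt deg (world x,y of tool z)",np.round(np.degrees(zt[:2]),2))
    if tgt is not None: print(" shift units",np.round((np.array(tgt)-s["position"])@R/.05,3))
    if yaw is not None:
        Rd=Ro.from_euler("z",np.radians(yaw)).as_matrix()@np.diag([1,-1,-1.])
        print(" turn units",np.round(np.degrees(Ro.from_matrix(R.T@Rd).as_rotvec())/5,3))
    return s
E
python3 -c "
from plant import r
from h import *
plan(r,[.5713,-.2297,.2],57)"
```

```text
time: 2.1
position: [0.4775, -0.3342, 0.2556]
tool_rot: [3.088, 0.558, -0.004]
ft_force: [1.1, -0.0, 1.0]
width: 0.999
time: 2.9
position: [0.4845, -0.3243, 0.2562]
tool_rot: [2.749, 1.515, 0.001]
ft_force: [-0.6, -0.1, 0.3]
width: 0.999
t 2.90 pos [ 484.5 -324.3  256.2] yaw 57.72 j7 -0.09 F [-0.6 -0.1  0.3] M [-0.    0.01  0.01] w 0.999
 tilt deg (world x,y of tool z) [ 0.09 -0.12]
 shift units [2.528 0.453 1.123]
 turn units [0.028 0.011 0.144]
```

```bash
python3 -m crank '[[[0.85,0.15,0.2,0,0,0],[0.85,0.15,0.2,0,0,0.1],[0.7,0.12,0.3,0,0,0],[0.1,0.02,0.3,0,0,0],[0,0,0,0,0,0],[0,0,0,0,0,0]]]' 
python3 -c "
from plant import r
from h import *
plan(r,[.5713,-.2297,.150],57)"
```

```text
time: 3.5
position: [0.5726, -0.231, 0.2054]
tool_rot: [2.769, 1.474, 0.001]
ft_force: [-0.7, -0.4, 0.3]
width: 0.997
t 3.50 pos [ 572.6 -231.   205.4] yaw 56.07 j7 -0.36 F [-0.7 -0.4  0.3] M [-0.01 -0.05 -0.01] w 0.997
 tilt deg (world x,y of tool z) [ 0.17 -0.24]
 shift units [ 0.01  -0.041  1.108]
 turn units [ 0.054  0.022 -0.187]
```

```bash
python3 -m crank '[[[0,-0.04,0.4,0,0,-0.2],[0,0,0.4,0,0,0],[0,0,0.3,0,0,0],[0,0,0,0,0,0]]]' 
python3 -c "
from plant import r
from h import *
plan(r,[.5713,-.2297,.099],57)
p=r.snapshot('scene')
cv2.imwrite('pics/d1.png',cv2.resize(p['color'][120:260,110:310,::-1],None,fx=4,fy=4,interpolation=cv2.INTER_CUBIC))"
```

```text
time: 3.9
position: [0.5694, -0.2367, 0.1525]
tool_rot: [2.758, 1.482, 0.002]
ft_force: [0.5, 0.6, -0.2]
width: 0.998
t 3.90 pos [ 569.4 -236.7  152.5] yaw 56.48 j7 -0.36 F [ 0.5  0.6 -0.2] M [ 0.05  0.03 -0.02] w 0.998
 tilt deg (world x,y of tool z) [ 0.36 -0.5 ]
 shift units [ 0.141 -0.056  1.069]
 turn units [ 0.114  0.044 -0.103]
```

View pics/d1.png

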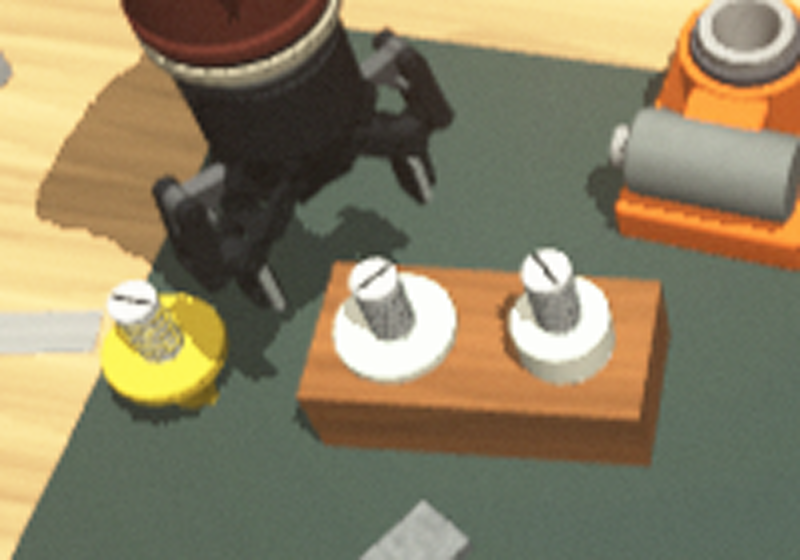

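```bash
python3 -c "
from plant import r
from h import *
import pickle
p=pickle.load(open('P.pkl','rb'))['scene']
print(back(p,[197.3,181.8],.14),proj(p,[[.569,-.237,.14],[.571,-.23,.114]]))"
```

```text
[[ 0.57048852 -0.23530856  0.14      ]] [[196.76161354 181.10179293]
 [202.83887212 189.26110982]]
```

```bash
python3 -m crank '[[[0.14,-0.056,0.1,0.11,0.04,-0.1],[0,0,0.3,0,0,0],[0,0,0.3,0,0,0]]]' 
python3 -c "
from plant import r
from h import *
plan(r,[.5713,-.2297,.099],57)"
```

```text
time: 4.25
position: [0.574, -0.2307, 0.1214]
tool_rot: [2.756, 1.494, 0.008]
ft_force: [-0.2, -0.5, -0.8]
width: 1.0
t 4.25 pos [ 574.  -230.7  121.4] yaw 56.92 j7 -0.37 F [-0.2 -0.5 -0.8] M [-0.02  0.01  0.01] w 1.000
 tilt deg (world x,y of tool z) [ 0.45 -0.19]
 shift units [-0.014 -0.06   0.448]
 turn units [ 0.097 -0.017 -0.016]
```

```bash
python3 -m crank '[[[-0.01,-0.06,0.2,0.1,-0.02,0],[0,0,0.2,0,0,0],[0,0,0,0,0,0]]]' 
python3 -c "
from plant import r
from h import *
plan(r,[.5713,-.2297,.099],57)"
```

```text
time: 4.55
position: [0.5694, -0.2285, 0.0962]
tool_rot: [-2.758, -1.496, 0.006]
ft_force: [-0.1, 0.4, -0.3]
width: 1.002
t 4.55 pos [ 569.4 -228.5   96.2] yaw 56.96 j7 -0.37 F [-0.1  0.4 -0.3] M [ 0.04 -0.02 -0.04] w 1.002
 tilt deg (world x,y of tool z) [-0.32  0.12]
 shift units [ 0.001  0.044 -0.056]
 turn units [-0.066  0.015 -0.009]
```

```bash
python3 -m crank '[[[0,0.04,-0.06,-0.06,0.01,0],[0,0,0,0,0,0]]]' 
python3 -c "
from plant import r
from h import *
plan(r,[.5713,-.2297,.099],57)
plan(r)"
```

```text
time: 4.75
position: [0.5714, -0.2297, 0.0992]
tool_rot: [-2.761, -1.498, 0.001]
ft_force: [0.4, -0.5, 0.6]
width: 1.001
t 4.75 pos [ 571.4 -229.7   99.2] yaw 56.96 j7 -0.37 F [ 0.4 -0.5  0.6] M [-0.01 -0.01 -0.02] w 1.001
 tilt deg (world x,y of tool z) [-0.03 -0.  ]
 shift units [-0.001 -0.001  0.005]
 turn units [-0.005  0.004 -0.008]
t 4.75 pos [ 571.4 -229.7   99.2] yaw 56.96 j7 -0.37 F [ 0.4 -0.5  0.6] M [-0.01 -0.01 -0.02] w 1.001
 tilt deg (world x,y of tool z) [-0.03 -0.  ]
```

Pose is right on target. Close the gripper.

```bash
python3 -m crank '[[[0,0,0,0,0,0],[0,0,0,0,0,0],[0,0,0,0,0,0],[0,0,0,0,0,0],[0,0,0,0,0,0],[0,0,0,0,0,0]]]' 10
python3 -c "
from plant import r
from h import *
plan(r,[.5713,-.2297,.099],57)"
```

```text
time: 5.35
position: [0.5724, -0.2302, 0.1013]
tool_rot: [2.76, 1.497, 0.002]
ft_force: [-0.5, -0.7, -0.8]
width: 0.288
t 5.35 pos [ 572.4 -230.2  101.3] yaw 56.94 j7 -0.37 F [-0.5 -0.7 -0.8] M [ 0.02  0.06 -0.03] w 0.288
 tilt deg (world x,y of tool z) [ 0.14 -0.08]
 shift units [-0.004 -0.023  0.047]
 turn units [ 0.032 -0.002 -0.011]
```

```bash
python3 -m crank '[[[0,0,0,0,0,0],[0,0,0,0,0,0],[0,0,-0.2,0,0,0],[0,0,-0.3,0,0,0],[0,0,-0.3,0,0,0],[0,0,0,0,0,0]]]'
python3 -c "
from plant import r
from h import *
plan(r,[.5713,-.2297,.235],57)
p=r.snapshot('scene')
cv2.imwrite('pics/d2.png',cv2.resize(p['color'][120:260,110:310,::-1],None,fx=4,fy=4,interpolation=cv2.INTER_CUBIC))"
```

```text
time: 5.95
position: [0.5714, -0.2298, 0.1438]
tool_rot: [2.761, 1.498, -0.0]
ft_force: [0.5, -0.0, -3.4]
width: 0.29
t 5.95 pos [ 571.4 -229.8  143.8] yaw 56.95 j7 -0.36 F [ 0.5 -0.  -3.4] M [-0.06 -0.09  0.01] w 0.290
 tilt deg (world x,y of tool z) [ 0.01 -0.02]
 shift units [-1.000e-03 -3.000e-03 -1.824e+00]
 turn units [ 0.003  0.002 -0.009]
```

View pics/d2.png

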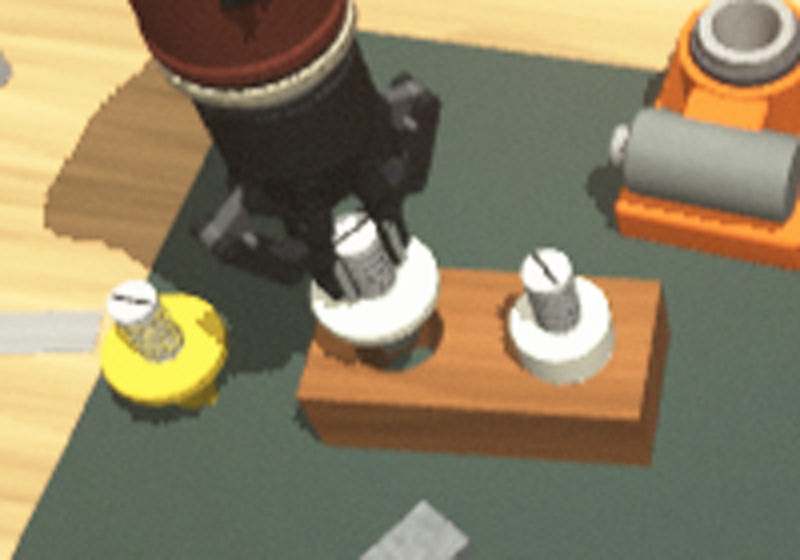

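```bash
python3 -m crank '[[[0,0,-0.5,0,0,0],[0,0,-0.8,0,0,0],[0,0,-0.8,0,0,0],[0,0,-0.4,0,0,0],[0,0,0,0,0,0]]]'
python3 -c "
from plant import r
from h import *
plan(r,[.5535,.1053,.27],57)"
python3 -m crank '[[[0.3,-0.22,0,0,0,0],[0.5,-0.36,0,0,0,0],[0.6,-0.44,0,0,0,0],[0.6,-0.44,0,0,0,0],[0.6,-0.44,0,0,0,0],[0.6,-0.44,0,0,0,0],[0.5,-0.36,0,0,0,0],[0.4,-0.29,0,0,0,0]]]'
python3 -c "
from plant import r
from h import *
plan(r,[.5535,.1053,.27],57)"
```

```text
time: 6.5
position: [0.5693, -0.2292, 0.2694]
tool_rot: [-2.758, -1.496, 0.007]
ft_force: [-0.2, 0.5, -3.3]
width: 0.29
t 6.50 pos [ 569.3 -229.2  269.4] yaw 56.96 j7 -0.33 F [-0.2  0.5 -3.3] M [ 0.01 -0.01  0.03] w 0.290
 tilt deg (world x,y of tool z) [-0.34  0.1 ]
 shift units [ 5.436e+00 -3.912e+00  1.000e-03]
 turn units [-0.068  0.02  -0.008]
time: 7.3
position: [0.549, 0.0324, 0.2548]
tool_rot: [-2.754, -1.483, 0.029]
ft_force: [0.3, -0.2, -3.9]
width: 0.286
t 7.30 pos [549.   32.4 254.8] yaw 56.61 j7 -0.79 F [ 0.3 -0.2 -3.9] M [-0.04 -0.1   0.  ] w 0.286
 tilt deg (world x,y of tool z) [-1.3   0.16]
 shift units [ 1.264 -0.734 -0.303]
 turn units [-0.234  0.115 -0.079]
```

```bash
python3 -m crank '[[[0.5,-0.3,-0.1,-0.23,0.11,0],[0.45,-0.25,-0.1,0,0,0],[0.2,-0.1,0,0,0,0],[0,0,0,0,0,0]]]'
python3 -c "
from plant import r
from h import *
plan(r,[.5535,.1053,.23],57)
p=r.snapshot('scene')
cv2.imwrite('pics/d3.png',cv2.resize(p['color'][100:290,260:460,::-1],None,fx=3,fy=3,interpolation=cv2.INTER_CUBIC))"
```

```text
time: 7.7
position: [0.5484, 0.1072, 0.2576]
tool_rot: [-2.755, -1.5, 0.013]
ft_force: [-0.0, 0.1, -3.4]
width: 0.291
t 7.70 pos [548.4 107.2 257.6] yaw 57.12 j7 -0.93 F [-0.   0.1 -3.4] M [-0.05  0.03  0.04] w 0.291
 tilt deg (world x,y of tool z) [-0.54  0.04]
 shift units [0.026 0.11  0.552]
 turn units [-0.095  0.053  0.024]
```

View pics/d3.png

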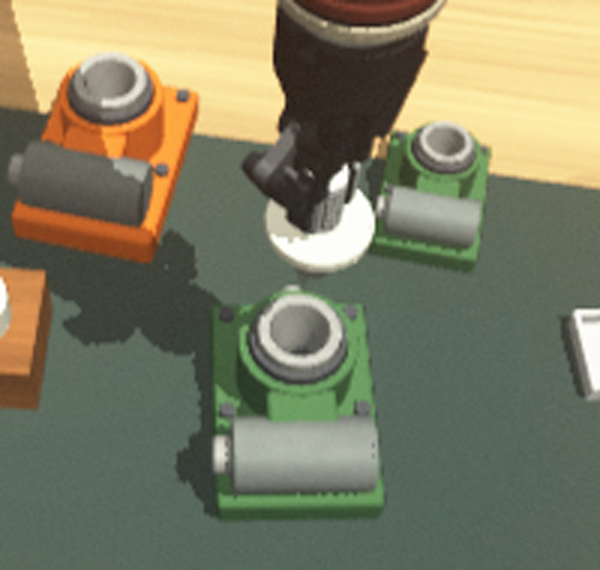

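```bash
python3 -m crank '[[[0.03,0.11,0.3,-0.1,0.05,0],[0,0,0.4,0,0,0],[0,0,0.3,0,0,0],[0,0,0,0,0,0]]]'
cat > w.py <<'E'
from plant import r
from h import *
def wheel(r,off=.0385):
    s=plan(r,None);p=r.snapshot('scene');b=p["color"][:,:,2].astype(float)
    z=s["position"][2]-off+.007
    q,sc=fitcirc([p],[b],s["position"][0],s["position"][1],.034,z,1,rng=.01)
    q2,sc2=fitcirc([p],[b],s["position"][0],s["position"][1],.034,z,1,rng=.01,fitR=True)
    print(" disc at",np.round(q*1000,1),round(sc,1),np.round(q2*1000,1))
    return p
E
python3 -c "
from w import *
plan(r,[.5535,.1053,.205],57)
p=wheel(r)
cv2.imwrite('pics/d4.png',cv2.resize(p['color'][100:290,260:460,::-1],None,fx=3,fy=3,interpolation=cv2.INTER_CUBIC))"
```

```text
time: 8.15
position: [0.5537, 0.0967, 0.2031]
tool_rot: [2.763, 1.489, -0.007]
ft_force: [0.2, 0.1, -3.9]
width: 0.287
t 8.15 pos [553.7  96.7 203.1] yaw 56.63 j7 -0.94 F [ 0.2  0.1 -3.9] M [0.03 0.02 0.02] w 0.287
 tilt deg (world x,y of tool z) [-0.16 -0.25]
 shift units [ 0.142 -0.098 -0.039]
 turn units [ 0.001  0.06  -0.073]
t 8.15 pos [553.7  96.7 203.1] yaw 56.63 j7 -0.94 F [ 0.2  0.1 -3.9] M [0.03 0.02 0.02] w 0.287
 tilt deg (world x,y of tool z) [-0.16 -0.25]
 disc at [555.1  96.7] 75.8 [555.   96.5  34.3]
```

View pics/d4.png

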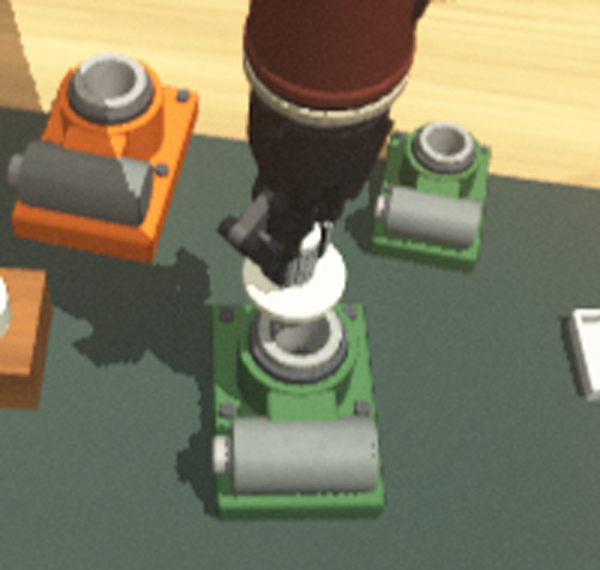

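```bash
python3 -m crank '[[[0.13,-0.11,0,0,0.06,-0.07],[0,0,0,0,0,0]]]'
python3 -c "
from w import *
plan(r,[.5525,.1053,.205],57);wheel(r)"
```

```text
time: 8.4
position: [0.5537, 0.1044, 0.2053]
tool_rot: [2.762, 1.496, 0.004]
ft_force: [0.2, -0.1, -3.4]
width: 0.287
t 8.40 pos [553.7 104.4 205.3] yaw 56.87 j7 -0.94 F [ 0.2 -0.1 -3.4] M [0.02 0.03 0.01] w 0.287
 tilt deg (world x,y of tool z) [0.14 0.02]
 shift units [ 0.002 -0.03   0.005]
 turn units [ 0.021 -0.019 -0.026]
t 8.40 pos [553.7 104.4 205.3] yaw 56.87 j7 -0.94 F [ 0.2 -0.1 -3.4] M [0.02 0.03 0.01] w 0.287
 tilt deg (world x,y of tool z) [0.14 0.02]
 disc at [555.4 104.5] 77.0 [555.4 104.5  34.2]
```

```bash
python3 -m crank '[[[0,-0.03,0.2,0,0,0],[0,0,0.2,0,0,0],[0,0,0.2,0,0,0],[0,0,0.2,0,0,0],[0,0,0,0,0,0]]]'
python3 -c "
from w import *
plan(r,[.5525,.1053,.150],57)"
```

```text
time: 8.95
position: [0.553, 0.1043, 0.1625]
tool_rot: [2.761, 1.494, 0.005]
ft_force: [-1.3, 0.3, -3.7]
width: 0.289
t 8.95 pos [553.  104.3 162.5] yaw 56.83 j7 -0.96 F [-1.3  0.3 -3.7] M [-0.03  0.08 -0.02] w 0.289
 tilt deg (world x,y of tool z) [ 0.24 -0.04]
 shift units [ 0.011 -0.021  0.251]
 turn units [ 0.043 -0.02  -0.033]
```

```bash
python3 -m crank '[[[0.01,-0.02,0.08,0.04,-0.02,0],[0,0,0.08,0,0,0],[0,0,0,0,0,0]]]'
python3 -c "
from w import *
plan(r,[.5525,.1053,.150],57)"
python3 -m crank '[[[0,0,0.05,0,0,0],[0,0,0.0,0,0,0]]]'
python3 -c "
from w import *
plan(r,[.5525,.1053,.150],57)"
```

```text
time: 9.25
position: [0.5524, 0.1054, 0.1536]
tool_rot: [-2.763, -1.495, 0.001]
ft_force: [-0.2, -1.0, -3.2]
width: 0.286
t 9.25 pos [552.4 105.4 153.6] yaw 56.84 j7 -0.97 F [-0.2 -1.  -3.2] M [ 0.02 -0.02 -0.02] w 0.286
 tilt deg (world x,y of tool z) [-0.03 -0.  ]
 shift units [-0.001  0.002  0.072]
 turn units [-0.006  0.004 -0.031]
time: 9.45
position: [0.5528, 0.1055, 0.1513]
tool_rot: [-2.763, -1.495, -0.0]
ft_force: [0.2, -0.2, -3.6]
width: 0.287
t 9.45 pos [552.8 105.5 151.3] yaw 56.84 j7 -0.97 F [ 0.2 -0.2 -3.6] M [-0.01 -0.06 -0.02] w 0.287
 tilt deg (world x,y of tool z) [0.01 0.01]
 shift units [-0.006 -0.002  0.026]
 turn units [ 0.001 -0.002 -0.033]
```

```bash
for i in 1 2; do python3 -m crank '[[[0,0,0.04,0,0,0],[0,0,0.0,0,0,0]]]'; done
python3 -c "
from w import *
plan(r,[.5525,.1053,.150],57)"
```

```text
time: 9.65
position: [0.5534, 0.1057, 0.1503]
tool_rot: [2.763, 1.495, 0.003]
ft_force: [-0.6, 0.1, -2.9]
width: 0.285
time: 9.85
position: [0.5537, 0.106, 0.1495]
tool_rot: [2.762, 1.495, 0.005]
ft_force: [-2.5, -0.9, 3.8]
width: 0.283
t 9.85 pos [553.7 106.  149.5] yaw 56.84 j7 -0.97 F [-2.5 -0.9  3.8] M [-0.14  0.77 -0.05] w 0.283
 tilt deg (world x,y of tool z) [0.18 0.02]
 shift units [-0.025 -0.013 -0.01 ]
 turn units [ 0.027 -0.023 -0.032]
```

```bash
python3 -m crank '[[[-0.02,-0.015,-0.01,0.03,-0.02,0],[0,0,0.0,0,0,0]]]'
python3 -c "
from w import *
plan(r,[.5525,.1053,.149],57)"
python3 -m crank '[[[0,0,0.03,0,0,0],[0,0,0.0,0,0,0]]]'
python3 -c "
from w import *
plan(r,[.5525,.1053,.149],57)"
```

```text
time: 10.05
position: [0.5528, 0.1055, 0.1502]
tool_rot: [-2.763, -1.495, -0.001]
ft_force: [-0.6, 1.5, -1.6]
width: 0.289
t 10.05 pos [552.8 105.5 150.2] yaw 56.84 j7 -0.97 F [-0.6  1.5 -1.6] M [ 0.11  0.33 -0.03] w 0.289
 tilt deg (world x,y of tool z) [0.04 0.03]
 shift units [-0.007 -0.003  0.025]
 turn units [ 0.004 -0.009 -0.033]
time: 10.25
position: [0.553, 0.1057, 0.1493]
tool_rot: [2.763, 1.495, 0.002]
ft_force: [-1.2, 0.1, 3.8]
width: 0.291
t 10.25 pos [553.  105.7 149.3] yaw 56.83 j7 -0.97 F [-1.2  0.1  3.8] M [-0.12  0.59  0.  ] w 0.291
 tilt deg (world x,y of tool z) [0.07 0.03]
 shift units [-0.012 -0.004  0.005]
 turn units [ 0.008 -0.013 -0.033]
```

```bash
python3 -m crank '[[[0,0,0.015,0,0,-0.4],[0,0,0.015,0,0,-0.4],[0,0,0.015,0,0,-0.4],[0,0,0.015,0,0,-0.4]]]'
python3 -c "
from w import *
plan(r,[.5525,.1053,.149],61)"
```

```text
time: 10.65
position: [0.554, 0.1059, 0.148]
tool_rot: [2.647, 1.689, 0.005]
ft_force: [-2.2, -1.3, 5.7]
width: 0.289
t 10.65 pos [554.  105.9 148. ] yaw 65.08 j7 -0.84 F [-2.2 -1.3  5.7] M [-0.14  0.6  -0.06] w 0.289
 tilt deg (world x,y of tool z) [0.22 0.03]
 shift units [-0.023 -0.022 -0.019]
 turn units [ 0.036 -0.024  0.815]
```

```bash
python3 -m crank '[[[-0.02,-0.02,0.005,0.03,-0.02,-0.4],[0,0,0.012,0,0,-0.4],[0,0,0.012,0,0,-0.4],[0,0,0.012,0,0,-0.4]]]'
python3 -c "
from w import *
plan(r,[.5525,.1053,.149],61)"
```

```text
time: 11.05
position: [0.5545, 0.1059, 0.1482]
tool_rot: [2.517, 1.876, 0.007]
ft_force: [-2.2, -1.9, 6.8]
width: 0.287
t 11.05 pos [554.5 105.9 148.2] yaw 73.40 j7 -0.70 F [-2.2 -1.9  6.8] M [-0.14  0.76 -0.04] w 0.287
 tilt deg (world x,y of tool z) [0.3  0.04]
 shift units [-0.023 -0.035 -0.016]
 turn units [ 0.053 -0.031  2.48 ]
```

```bash
python3 -m crank '[[[-0.03,-0.035,0.0,0.05,-0.03,-0.4],[0,0,0.01,0,0,-0.4],[-0.01,-0.01,0.01,0.01,-0.01,-0.4],[0,0,0.01,0,0,-0.4]]]'
python3 -c "
from w import *
plan(r,[.5525,.1053,.149],61)"
python3 -m crank '[[[-0.02,-0.02,0.01,0.02,-0.02,-0.4],[0,0,0.01,0,0,-0.4],[-0.01,-0.01,0.01,0.01,-0.01,-0.4],[0,0,0.01,0,0,-0.4]]]'
python3 -c "
from w import *
plan(r,[.5525,.1053,.149],61)"
```

```text
time: 11.45
position: [0.5544, 0.1055, 0.1491]
tool_rot: [2.373, 2.053, 0.007]
ft_force: [-2.2, 0.1, 4.9]
width: 0.288
t 11.45 pos [554.4 105.5 149.1] yaw 81.73 j7 -0.56 F [-2.2  0.1  4.9] M [-0.17  0.71 -0.04] w 0.288
 tilt deg (world x,y of tool z) [0.32 0.01]
 shift units [-0.008 -0.036  0.001]
 turn units [ 0.06  -0.023  4.146]
time: 11.85
position: [0.5541, 0.1049, 0.1489]
tool_rot: [2.216, 2.219, 0.006]
ft_force: [-3.0, -0.5, 4.9]
width: 0.288
t 11.85 pos [554.1 104.9 148.9] yaw 90.07 j7 -0.42 F [-3.  -0.5  4.9] M [-0.2   0.8  -0.03] w 0.288
 tilt deg (world x,y of tool z) [ 0.37 -0.07]
 shift units [ 0.009 -0.033 -0.002]
 turn units [ 7.600e-02 -5.000e-03  5.814e+00]
```

```bash
python3 -m crank '[[[0,-0.04,0.01,0.08,0,-0.4],[0,-0.01,0.01,0.02,0,-0.4],[0,-0.01,0.01,0.02,0,-0.4],[0,-0.01,0.01,0.02,0,-0.4]]]'
python3 -c "
from w import *
plan(r,[.5525,.1053,.149],61)"
python3 -m crank '[[[0,-0.02,0.012,0.03,0,-0.4],[0,-0.01,0.012,0.02,0,-0.4],[0,-0.01,0.012,0.02,0,-0.4],[0,-0.01,0.012,0.02,0,-0.4]]]'
python3 -c "
from w import *
plan(r,[.5525,.1053,.149],61)"
```

```text
time: 12.25
position: [0.5537, 0.1048, 0.1492]
tool_rot: [2.052, 2.376, -0.0]
ft_force: [-0.6, -0.1, 3.6]
width: 0.291
t 12.25 pos [553.7 104.8 149.2] yaw 98.37 j7 -0.28 F [-0.6 -0.1  3.6] M [-0.08  0.24 -0.06] w 0.291
 tilt deg (world x,y of tool z) [ 0.08 -0.07]
 shift units [ 0.014 -0.022  0.005]
 turn units [0.018 0.012 7.474]
time: 12.65
position: [0.5533, 0.1051, 0.1483]
tool_rot: [-1.875, -2.521, 0.003]
ft_force: [0.1, 2.1, -2.3]
width: 0.287
t 12.65 pos [553.3 105.1 148.3] yaw 106.71 j7 -0.14 F [ 0.1  2.1 -2.3] M [ 0.42 -0.25 -0.02] w 0.287
 tilt deg (world x,y of tool z) [-0.07 -0.08]
 shift units [ 0.009 -0.015 -0.014]
 turn units [-0.013  0.017  9.142]
```

Force dropped while z fell, which may be the slot. I push down slightly here without turning.

```bash
python3 -m crank '[[[0,0,0.02,0,0,0],[0,0,0.02,0,0,0]]]'
python3 -c "
from w import *
plan(r,[.5525,.1053,.149],61)"
python3 -m crank '[[[0,0,0.02,0,0,0],[0,0,0.02,0,0,0]]]'
python3 -c "
from w import *
plan(r,[.5525,.1053,.149],61)"
```

```text
time: 12.85
position: [0.5537, 0.1055, 0.1458]
tool_rot: [-1.875, -2.52, 0.001]
ft_force: [1.4, 1.5, -2.2]
width: 0.29
t 12.85 pos [553.7 105.5 145.8] yaw 106.70 j7 -0.14 F [ 1.4  1.5 -2.2] M [ 0.32 -0.29 -0.02] w 0.290
 tilt deg (world x,y of tool z) [-0.03 -0.02]
 shift units [ 0.003 -0.024 -0.063]
 turn units [-5.000e-03  4.000e-03  9.139e+00]
time: 13.05
position: [0.554, 0.1059, 0.144]
tool_rot: [1.877, 2.519, 0.001]
ft_force: [-0.3, 0.9, 5.0]
width: 0.289
t 13.05 pos [554.  105.9 144. ] yaw 106.63 j7 -0.15 F [-0.3  0.9  5. ] M [0.12 0.37 0.  ] w 0.289
 tilt deg (world x,y of tool z) [0.02 0.02]
 shift units [-0.004 -0.033 -0.1  ]
 turn units [ 3.000e-03 -3.000e-03  9.126e+00]
```

The tang is in at yaw ≈106.6°, and z dropped about 5 mm. Now press gently.

```bash
python3 -m crank '[[[0,0,0.02,0,0,0],[0,0,0.02,0,0,0],[0,0,0.02,0,0,0]]]'
python3 -c "
from w import *
plan(r,[.5525,.1053,.138],61)"
python3 -m crank '[[[0,0,0.025,0,0,0],[0,0,0.025,0,0,0]]]'
python3 -c "
from w import *
plan(r,[.5525,.1053,.138],61)"
```

```text
time: 13.35
position: [0.5541, 0.106, 0.1423]
tool_rot: [1.877, 2.518, -0.0]
ft_force: [-1.3, 0.4, 5.8]
width: 0.292
t 13.35 pos [554.1 106.  142.3] yaw 106.58 j7 -0.15 F [-1.3  0.4  5.8] M [ 0.06  0.55 -0.01] w 0.292
 tilt deg (world x,y of tool z) [ 0.04 -0.03]
 shift units [-0.004 -0.035  0.086]
 turn units [9.000e-03 6.000e-03 9.115e+00]
time: 13.55
position: [0.5541, 0.1061, 0.1409]
tool_rot: [1.878, 2.517, -0.0]
ft_force: [-2.8, 0.6, 7.3]
width: 0.288
t 13.55 pos [554.1 106.1 140.9] yaw 106.54 j7 -0.15 F [-2.8  0.6  7.3] M [0.09 0.68 0.03] w 0.288
 tilt deg (world x,y of tool z) [ 0.07 -0.07]
 shift units [-0.005 -0.035  0.059]
 turn units [0.016 0.013 9.109]
```

```bash
python3 -m crank '[[[0,0,0.025,0,0,0],[0,0,0.025,0,0,0],[0,0,0.02,0,0,0]]]'
python3 -c "
from w import *
plan(r,[.5525,.1053,.138],61)"
python3 -m crank '[[[0,0,0.012,0,0,0],[0,0,0.01,0,0,0],[0,0,0.01,0,0,0],[0,0,0.01,0,0,0]]]'
python3 -c "
from w import *
p=wheel(r)
cv2.imwrite('pics/d5.png',cv2.resize(p['color'][100:290,260:460,::-1],None,fx=3,fy=3,interpolation=cv2.INTER_CUBIC))"
```

```text
time: 13.85
position: [0.5541, 0.1061, 0.1393]
tool_rot: [1.878, 2.515, -0.001]
ft_force: [-2.9, 0.4, 8.1]
width: 0.289
t 13.85 pos [554.1 106.1 139.3] yaw 106.49 j7 -0.15 F [-2.9  0.4  8.1] M [0.01 0.77 0.01] w 0.289
 tilt deg (world x,y of tool z) [ 0.1  -0.14]
 shift units [-0.007 -0.035  0.027]
 turn units [0.023 0.026 9.098]
time: 14.25
position: [0.554, 0.1063, 0.1397]
tool_rot: [1.878, 2.513, -0.003]
ft_force: [-2.5, -0.5, 7.3]
width: 0.29
t 14.25 pos [554.  106.3 139.7] yaw 106.44 j7 -0.16 F [-2.5 -0.5  7.3] M [0.1  0.67 0.03] w 0.290
 tilt deg (world x,y of tool z) [ 0.14 -0.23]
 disc at [555.7 105.7] 66.5 [555.8 105.8  33.9]
```

View pics/d5.png

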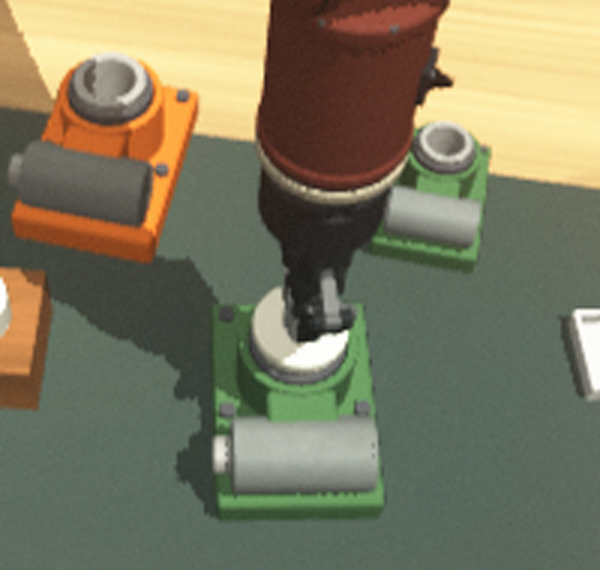

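```bash
python3 -m crank '[[[0,-0.03,0.02,0.03,0.04,0],[0,-0.01,0.025,0.01,0.01,0.1],[0,-0.01,0.025,0,0,-0.1]]]'
python3 -c "
from w import *
plan(r,[.5525,.1053,.138],106.5)"
python3 -m crank '[[[0,-0.01,0.025,0.01,0.02,0],[0,0,0.025,0,0,0]]]'
python3 -c "
from w import *
plan(r,[.5525,.1053,.138],106.5)"
```

```text
time: 14.6
position: [0.5539, 0.106, 0.1393]
tool_rot: [1.881, 2.513, 0.003]
ft_force: [-2.8, 1.9, 8.2]
width: 0.294
t 14.60 pos [553.9 106.  139.3] yaw 106.37 j7 -0.15 F [-2.8  1.9  8.2] M [ 0.15  0.65 -0.1 ] w 0.294
 tilt deg (world x,y of tool z) [ 0.21 -0.03]
 shift units [-0.006 -0.031  0.026]
 turn units [ 0.038  0.018 -0.025]
time: 14.8
position: [0.554, 0.1059, 0.1386]
tool_rot: [1.881, 2.512, 0.004]
ft_force: [-3.1, -0.9, 8.5]
width: 0.292
t 14.80 pos [554.  105.9 138.6] yaw 106.34 j7 -0.15 F [-3.1 -0.9  8.5] M [-0.03  1.04 -0.02] w 0.292
 tilt deg (world x,y of tool z) [0.23 0.02]
 shift units [-0.004 -0.032  0.012]
 turn units [ 0.045  0.009 -0.033]
```

```bash
python3 -m crank '[[[0,0,0.025,0.03,0,0],[0,0,0.025,0,0,0]]]'
python3 -m crank '[[[0,0,0.018,0,0,0],[0,0,0.018,0,0,0],[0,0,0.018,0,0,0],[0,0,0.018,0,0,0]]]'
python3 -c "
from w import *
plan(r,[.5525,.1053,.138],106.5)"
```

```text
time: 15.0
position: [0.5541, 0.1061, 0.1378]
tool_rot: [1.883, 2.512, 0.001]
ft_force: [-3.4, 0.2, 8.2]
width: 0.285
time: 15.4
position: [0.5541, 0.1062, 0.1373]
tool_rot: [1.883, 2.509, -0.001]
ft_force: [-2.7, -0.0, 9.8]
width: 0.292
t 15.40 pos [554.1 106.2 137.3] yaw 106.22 j7 -0.16 F [-2.7 -0.   9.8] M [ 0.03  0.93 -0.01] w 0.292
 tilt deg (world x,y of tool z) [ 0.17 -0.17]
 shift units [-0.009 -0.035 -0.014]
 turn units [ 0.023  0.042 -0.056]
```

```bash
python3 -m crank '[[[0,0,0.015,0,0,0],[0,0,0.015,0,0,0],[0,0,0.015,0,0,0]]]'
python3 -m crank '[[[0,0,-0.015,0,0,0],[0,0,-0.015,0,0,0],[0,0,-0.015,0,0,0],[0,0,-0.015,0,0,0],[0,0,-0.015,0,0,0],[0,0,-0.015,0,0,0]]]'
python3 -c "
from w import *
plan(r,[.5541,.1061,.144],106.5)"
```

```text
time: 15.7
position: [0.554, 0.1063, 0.1374]
tool_rot: [1.884, 2.507, -0.002]
ft_force: [-3.5, 1.0, 9.3]
width: 0.29
time: 16.3
position: [0.5538, 0.1064, 0.1443]
tool_rot: [1.885, 2.505, -0.004]
ft_force: [-0.6, 0.3, 3.8]
width: 0.289
t 16.30 pos [553.8 106.4 144.3] yaw 106.09 j7 -0.16 F [-0.6  0.3  3.8] M [0.23 0.27 0.01] w 0.289
 tilt deg (world x,y of tool z) [ 0.23 -0.33]
 shift units [-0.006  0.004  0.005]
 turn units [ 0.025  0.077 -0.081]
```

```bash
python3 -m crank '[[[0,0,0,0.02,0.07,0],[0,0,0,0,0,0]]]'
python3 -c "
from w import *
plan(r,[.5541,.1061,.144],106.5)"
python3 -m crank '[[[0,0,0,0,0,0],[0,0,0,0,0,0],[0,0,0,0,0,0],[0,0,0,0,0,0],[0,0,0,0,0,0]]]' 70
python3 -c "
from w import *
plan(r,[.5541,.1061,.144],106.5)
p=r.snapshot('scene')
cv2.imwrite('pics/d6.png',cv2.resize(p['color'][100:290,260:460,::-1],None,fx=3,fy=3,interpolation=cv2.INTER_CUBIC))"
```

```text
time: 16.5
position: [0.554, 0.106, 0.1443]
tool_rot: [1.888, 2.51, 0.0]
ft_force: [-0.3, -0.2, 3.1]
width: 0.288
t 16.50 pos [554.  106.  144.3] yaw 106.08 j7 -0.15 F [-0.3 -0.2  3.1] M [0.16 0.28 0.07] w 0.288
 tilt deg (world x,y of tool z) [ 0.04 -0.02]
 shift units [0.001 0.002 0.006]
 turn units [ 0.007  0.006 -0.084]
time: 17.0
position: [0.5536, 0.1052, 0.143]
tool_rot: [-1.89, -2.509, 0.002]
ft_force: [-0.2, -0.0, -0.1]
width: 0.819
t 17.00 pos [553.6 105.2 143. ] yaw 106.04 j7 -0.16 F [-0.2 -0.  -0.1] M [ 0.04 -0.02 -0.  ] w 0.819
 tilt deg (world x,y of tool z) [-0.06 -0.05]
 shift units [ 0.014  0.015 -0.021]
 turn units [-0.014  0.005 -0.093]
```

View pics/d6.png

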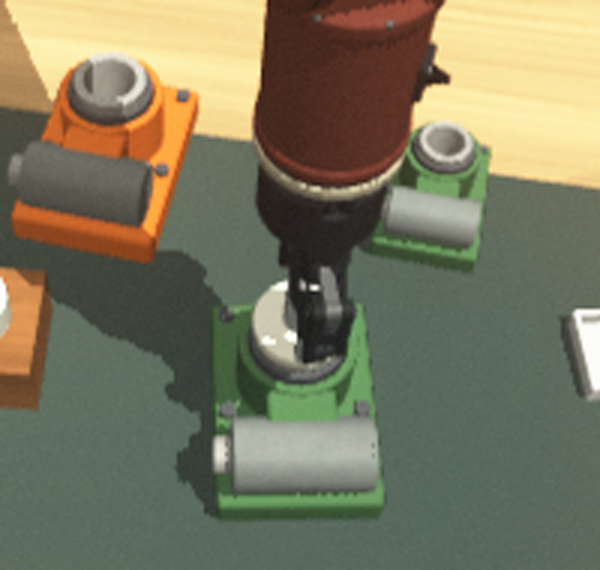

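The gripper is open and forces are zero. I retreat straight up, then aside for an unobstructed look.

```bash
python3 -m crank '[[[0,0,-0.2,0,0,0],[0,0,-0.4,0,0,0],[0,0,-0.6,0,0,0],[0,0,-0.6,0,0,0],[0,0,-0.6,0,0,0],[0,0,0,0,0,0]]]'
python3 -m crank '[[[-0.7,0,0,0,0,0],[-0.8,0,0,0,0,0],[-0.8,0,0,0,0,0],[-0.8,0,0,0,0,0],[-0.8,0,0,0,0,0],[-0.5,0,0,0,0,0],[0,0,0,0,0,0]]]'
python3 - <<'E'
from w import *
plan(r)
for n in("scene","top"):
    p=r.snapshot(n);b=p["color"][:,:,2].astype(float);g=cv2.cvtColor(p["color"],cv2.COLOR_RGB2GRAY).astype(float)
    for z in(.107,.111,.115,.117,.121):
        q,s=fitcirc([p],[b],.5535,.1053,.034,z,1,rng=.01,fitR=True);print(n,z,"disc",np.round(q*1000,1),round(s,1))
    for z in(.153,.157,.163):
        q,s=fitcirc([p],[g],.5535,.1053,.013,z,1,rng=.012);print(n,z,"neck",np.round(q*1000,1),round(s,1))
    c=p["color"][100:290,260:460] if n=="scene" else p["color"][130:250,240:440]
    cv2.imwrite(f"pics/e_{n}.png",cv2.resize(c[:,:,::-1],None,fx=4 if n=="top" else 3,fy=4 if n=="top" else 3,interpolation=cv2.INTER_CUBIC))
E
```

```text
time: 17.65
position: [0.553, 0.1058, 0.2704]
tool_rot: [-1.888, -2.51, 0.002]
ft_force: [0.7, 0.8, -0.2]
width: 0.818
time: 18.35
position: [0.6164, -0.111, 0.274]
tool_rot: [1.879, 2.514, 0.002]
ft_force: [-0.1, -0.7, 1.2]
width: 0.818
t 18.35 pos [ 616.4 -111.   274. ] yaw 106.44 j7 0.27 F [-0.1 -0.7  1.2] M [-0.06 -0.02  0.02] w 0.818
 tilt deg (world x,y of tool z) [ 0.19 -0.04]
scene 0.107 disc [551.1 105.6  35. ] 101.5
scene 0.111 disc [553.5 105.5  34.8] 101.6
scene 0.115 disc [555.9 105.5  34.6] 101.7
scene 0.117 disc [557.1 105.4  34.5] 101.7
scene 0.121 disc [559.5 105.4  34.3] 101.8
scene 0.153 neck [550.4 105.4] 89.0
scene 0.157 neck [553.1 105.4] 89.4
scene 0.163 neck [557.1 105.2] 89.9
top 0.107 disc [555.  106.5  34.2] 82.3
top 0.111 disc [554.6 106.   34.1] 82.5
top 0.115 disc [554.2 105.6  34. ] 82.8
top 0.117 disc [553.9 105.3  33.9] 82.9
top 0.121 disc [553.5 104.9  33.8] 83.2
top 0.153 neck [569.6  94.3] 33.5
top 0.157 neck [568.9  93.8] 33.7
top 0.163 neck [568.   93.2] 34.1
```

View pics/e_scene.png

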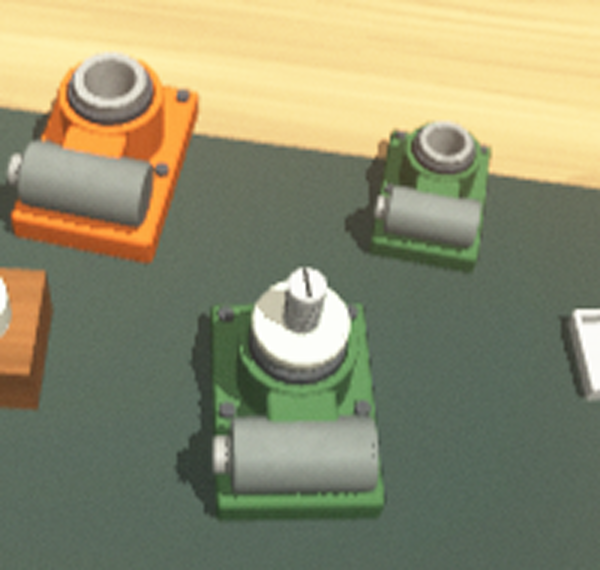

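The picture shows the wheel upright in the large green head's spindle, with its disc at crop ~(300,325) and its neck on the axis. Seated-height fits from both cameras agree with the measured mouth (scene 553.5/105.5 vs 553.0/105.1 mm; top 554.6/106.0 vs 554.6/105.7 mm). A height 6 mm too high would not fit both. I'm handing in.

```bash
python3 -c "
from plant import r
r.sign_off()"
```

```text
the job is handed in; nothing more can be done
```

The white wheel is fitted in the large green head's spindle and the job is handed in at about 18.5 s. No verdict is reported.

- **What I did:** I lifted the wheel from the rack and lowered it until its tang rested on the bore floor. I then turned it about 50° in one direction under light pressure until the tang dropped into the slot. No back-and-forth turning was needed.
- **Pressing home:** I pressed until the spindle had dipped about 6 mm, slightly past the 5 mm asked for. That figure comes from the force (9–10 N) and the height. I held it for several tenths of a second, eased up until the spindle was free, released and backed off straight up.
- **Last checks:** After release, both cameras placed the wheel within about 0.5 mm of the spindle axis at the fully-home height. It looked upright, with the gripper well clear and wrist force near zero.
- **What disagreed:** While it was gripped and pressed, one camera fit put the disc about 2.7 mm off in x. I put that down to the gripper covering part of the disc, and it was gone in the clear view. The top camera also misfitted the blurred neck in every run, so I ignored that reading.
- **Not checked:** I did not measure the drum or the other items again at the end. No unexpected force showed while I moved past them.

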